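Fold a row of vial lids shut with one run of the fingertips

TASK

Run your fingertips lightly along the row of vials, from the end of the rack with the blue plate to the plain white end, so that the five open orange lids fold down one after the other and all lie flat shut. Be gentle: do not lift, tip or shove the rack, and leave the tip box, the jar and the label roll alone.

Things in the scene. Friction and masses are not known exactly. Their poses are not given: they have to be found in the camera images.
- rack: White plastic rack, 244 x 56 mm, about 1.2 kg, standing free, with five grey vials fixed in one row. Origin: centre of its underside, on the bench. x runs along the row from the blue-plate end to the plain white end, z up: vials at x = -92, -46, 0, 46, 92 mm, y = 0, 30 mm in diameter, rims 70 mm up; the rack itself is 50 mm high, a shut lid's top 75 mm up.
- row_start (a point): Fixed point of the rack: over the middle of the blue plate at the first end, 125 mm from the rack's origin along -x, at the height of a shut lid's top (75 mm). Nothing is there.
- row_end (a point): Fixed point of the rack: over the middle of the plain white end, 122 mm from the rack's origin along +x, at the height of a shut lid's top (75 mm). Nothing is there.
- lid1 (a joint): Hinge angle of orange lid 1 (1 next to the blue plate, 5 at the white end). 0 = shut flat, 1.57 = upright, 1.9 = stop, leaning to the blue plate; starts at 1.2 to 1.8. The hinge lies along the rack's y, 70 mm up, 17 mm from the vial's centre on the blue-plate side, so the lid folds down towards the white end. Light hinge friction (about 0.2 N at the rim): it stays where it is left.
- lid1_top (a point): Centre of the outer face of orange lid 1, a disc 31 mm in diameter and 5 mm thick, with a thumb tab reaching 37.5 mm from the hinge; the centre lies 17 mm from the hinge line. The outer face is the one towards the blue plate while it stands open and the top when shut. Its z axis points out of that face.
- lid2 (a joint): Hinge angle of orange lid 2 (1 next to the blue plate, 5 at the white end). 0 = shut flat, 1.57 = upright, 1.9 = stop, leaning to the blue plate; starts at 1.2 to 1.8. The hinge lies along the rack's y, 70 mm up, 17 mm from the vial's centre on the blue-plate side, so the lid folds down towards the white end. Light hinge friction (about 0.2 N at the rim): it stays where it is left.
- lid2_top (a point): Centre of the outer face of orange lid 2, a disc 31 mm in diameter and 5 mm thick, with a thumb tab reaching 37.5 mm from the hinge; the centre lies 17 mm from the hinge line. The outer face is the one towards the blue plate while it stands open and the top when shut. Its z axis points out of that face.
- lid3 (a joint): Hinge angle of orange lid 3 (1 next to the blue plate, 5 at the white end). 0 = shut flat, 1.57 = upright, 1.9 = stop, leaning to the blue plate; starts at 1.2 to 1.8. The hinge lies along the rack's y, 70 mm up, 17 mm from the vial's centre on the blue-plate side, so the lid folds down towards the white end. Light hinge friction (about 0.2 N at the rim): it stays where it is left.
- lid3_top (a point): Centre of the outer face of orange lid 3, a disc 31 mm in diameter and 5 mm thick, with a thumb tab reaching 37.5 mm from the hinge; the centre lies 17 mm from the hinge line. The outer face is the one towards the blue plate while it stands open and the top when shut. Its z axis points out of that face.
- lid4 (a joint): Hinge angle of orange lid 4 (1 next to the blue plate, 5 at the white end). 0 = shut flat, 1.57 = upright, 1.9 = stop, leaning to the blue plate; starts at 1.2 to 1.8. The hinge lies along the rack's y, 70 mm up, 17 mm from the vial's centre on the blue-plate side, so the lid folds down towards the white end. Light hinge friction (about 0.2 N at the rim): it stays where it is left.
- lid4_top (a point): Centre of the outer face of orange lid 4, a disc 31 mm in diameter and 5 mm thick, with a thumb tab reaching 37.5 mm from the hinge; the centre lies 17 mm from the hinge line. The outer face is the one towards the blue plate while it stands open and the top when shut. Its z axis points out of that face.
- lid5 (a joint): Hinge angle of orange lid 5 (1 next to the blue plate, 5 at the white end). 0 = shut flat, 1.57 = upright, 1.9 = stop, leaning to the blue plate; starts at 1.2 to 1.8. The hinge lies along the rack's y, 70 mm up, 17 mm from the vial's centre on the blue-plate side, so the lid folds down towards the white end. Light hinge friction (about 0.2 N at the rim): it stays where it is left.
- lid5_top (a point): Centre of the outer face of orange lid 5, a disc 31 mm in diameter and 5 mm thick, with a thumb tab reaching 37.5 mm from the hinge; the centre lies 17 mm from the hinge line. The outer face is the one towards the blue plate while it stands open and the top when shut. Its z axis points out of that face.
- tip_box: Loose blue box of white pipette tips, 125 x 85 mm, 53 mm high, beside the rack. Origin: centre of its underside. To be left alone.
- jar: Loose small jar with yellow cap, 36 mm in diameter, 75 mm high, standing beside the rack. Origin: centre of its underside. To be left alone.
- label_roll: Loose roll of white label paper, 56 mm in diameter, 45 mm high, standing on end beside the rack. Origin: centre of its underside. To be left alone.

How it is judged:
By the outcome, as a careful person would: the job done as asked, in the order asked, and still so for the second after the job is handed in, with the robot touching nothing.
It also fails if it takes over 42 s, if anything falls off the work surface, if the arm or the gripper's body presses on something with over 40 N, if the wrist force passes 120 N, or if a joint passes its speed limit or range.

ROBOT

A 6-joint arm with a two-finger parallel gripper is mounted at the origin on the work surface. World frame = base frame: x ahead of the robot, y to its left, z up, the work surface at z = 0. Lengths are in m, angles in rad, forces in N, time in s.
With the tool pointing down it reaches from about 0.2 to 0.875 m from the base axis. Payload 3.4 kg.
Tool frame: the origin (TCP) lies between the finger pads, 19 mm behind the fingertips; this is the grasp point; z points along the fingers, y is the line along which they close (so a half turn about z gives the same grasp; the last joint's range is limited). The gripper opens to 94 mm and grips with 3 to 60 N. Pads are 16 mm wide; open, the fingers measure 119 mm over their backs; the gripper's body (75 mm by 177 mm) begins 78 mm behind the grasp point.
Start: joints at [-1.428, 0.276, 1.505, -0, 1.361, -0.121], TCP at [0.15, -0.555, 0.224] pointing down, gripper open.
Joint ranges: [-2.89, 2.89], [-0.75, 2.08], [0.22, 2.7], [-1.18, 4.32], [0.11, 2.71], [-2.7, 2.7]. Speed limits (rad/s): [2.57, 2.57, 3.14, 3.14, 3.14, 3.14].

INTERFACE

Orientations are given as [roll, pitch, yaw] about the fixed x, y, z axes, in that order (R = Rz(yaw) Ry(pitch) Rx(roll)).
In Python, from workcell import env gives the robot as it stands.
- The arm moves only by the tool step_arm, never from a script. Its arguments are lists of equal length, an entry for each row: "xyz": the shift along the tool's x, y, z scaled (see below), a list of three; "rot": the turn, a rotation vector about the tool's x, y, z scaled (see below), a list of three; "hand": the opening, from 0 (shut) to 1 (fully open). In form: {"xyz": [[dx, dy, dz], ...], "rot": [[ax, ay, az], ...], "hand": [hand, ...]}. A call has 1 to 20 rows; each row is the pose to reach, as a shift and turn from the pose commanded when the call began, along the tool's axes at that moment; what a row does not reach only later rows make up. The controller multiplies each number of a shift by 0.3 m and each number of a turn by 30 degrees. A row lasts 1/12 s, in which the tool goes at most 41.7 mm and 7.16 degrees, less where a joint would pass 70% of its speed; a pose out of reach is approached as far as the arm can. A call with a number of a shift or a turn outside -1 to 1 is refused whole. A call with a gripper value outside its range is refused whole. The fingers move at their own pace and stop on an object; "newtons" is the grip in N (left out, the last holds). Time passes only in rows, so rows that repeat a pose let the fingers close. It gives the time, the measured TCP pose, the force, the opening and the grip force at its end, in the units of the state.
- env.sense(): the state, without advancing time (a new reading comes with each control period).
- env.read_camera(name): name is "scene" or "top"; returns the picture (480x640x3 uint8, red, green, blue); there is no depth.
- env.camera_params(name): a dict with "intrinsics" (3x3 intrinsics, pixels), "k1" (the pictures are not rectified: a ray, as slopes to the right and down, at radius r is drawn at 1 + k1 r^2 times it, then the intrinsics apply), "R" (3x3) and "t" (3): a world point X has camera coordinates R X + t. Camera axes: x right, y down, z forward; pixel columns grow to the right and rows downward; lengths in m; the calibration is good to about 2 mm. A picture is of the moment at which its call begins. camera_params takes no time and is no camera call.
- env.sign_off(): hands the job in; it is judged then, once.
The state is a dict: "time_s": time; "joint_pos": joint angles; "joint_vel": joint speeds; "joint_efforts": joint torques, N m; "tool_pos": TCP position; "eef_rot": TCP orientation; "force": force on the tool from outside, world axes, zero at the start; "torque": the same for the moment, N m; "opening": finger opening in m; "grip_force": force on a finger pad.
Only numpy, scipy, OpenCV 4.12 (cv2) and the standard library are available. Lean on these libraries where they do the work, as an engineer would, in place of code of your own. Each camera call takes 0.05 s, during which the arm holds its last target. There are 200 camera calls.

## Working session

There is one attempt and no reset: what is moved stays moved. The work goes in short steps, Python scripts to look and compute and a tool call to move; the robot and the scene stay as the last step left them, time stands still between calls to the robot, and variables do not carry over. Pictures are saved under pics/ and viewed, at most 10 in all, crops included, and the job is handed in when it is done.

Besides the shell and the picture viewer there is one more tool, called after "Call:" in YAML: its name, and indented under it one key for each argument. step_arm: Moves the arm, as the interface text tells. Its arguments: {"type":"object","properties":{"xyz":{"type":"array"},"rot":{"type":"array"},"hand":{"type":"array"},"newtons":{"type":"number"}},"required":["xyz","rot","hand"]}

```bash
mkdir -p pics
python3 - <<'E'
from workcell import env
import cv2
for n in("scene","top"):
    cv2.imwrite(f"pics/{n}0.png",env.read_camera(n)[:,:,::-1])
    p=env.camera_params(n);print(n,p)
print(env.sense())
E
```

```text
scene {'intrinsics': array([[507.23328463,   0.        , 317.76561687],
       [  0.        , 507.23328463, 242.64465869],
       [  0.        ,   0.        ,   1.        ]]), 'k1': -0.004907447759652354, 'R': array([[-0.30126203,  0.95346618,  0.01197661],
       [ 0.80302053,  0.26045949, -0.53602135],
       [-0.51419765, -0.15186541, -0.84411947]]), 't': array([ 0.13823744, -0.40245634,  1.1138818 ])}
top {'intrinsics': array([[515.42137375,   0.        , 305.577774  ],
       [  0.        , 515.42137375, 243.8905005 ],
       [  0.        ,   0.        ,   1.        ]]), 'k1': -0.09163356960034308, 'R': array([[-0.01219775, -0.99987099,  0.01045113],
       [-0.98672281,  0.01034317, -0.16208368],
       [ 0.16195467, -0.01228943, -0.98672167]]), 't': array([0.03870044, 0.56485554, 0.65845673])}
{'time_s': 0.1, 'joint_pos': array([-1.42800764e+00,  2.76537052e-01,  1.50597998e+00, -3.85528312e-05,
        1.36071339e+00, -1.20983401e-01]), 'joint_vel': array([ 0.0007048 , -0.0010288 , -0.00363024,  0.00128313,  0.00043531,
       -0.00067487]), 'joint_efforts': array([ 1.15763174e-03, -4.05456555e+01, -2.37779403e+01,  7.04125618e-02,
        2.98806292e-02, -4.88511819e-05]), 'tool_pos': array([ 0.14983872, -0.55464243,  0.22349879]), 'eef_rot': array([-3.13996230e+00, -1.60243697e-04,  2.63780031e-01]), 'force': array([-0.25122013, -0.30765048, -0.39018927]), 'torque': array([0.04433466, 0.02608239, 0.0218524 ]), 'grip_force': 0.0, 'opening': 0.0940887472480949}
```

View pics/scene0.png

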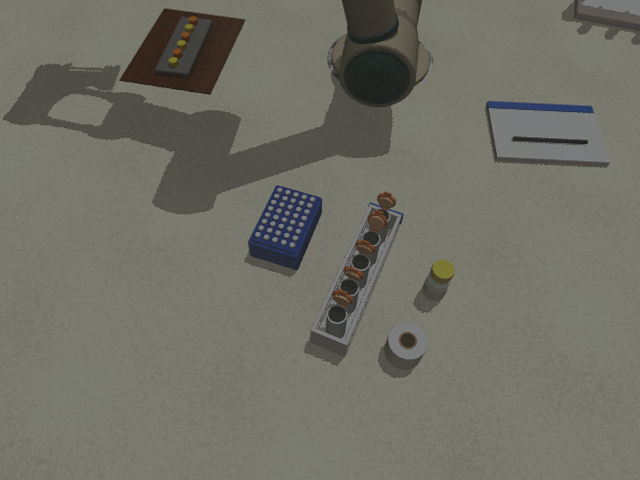

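View pics/top0.png

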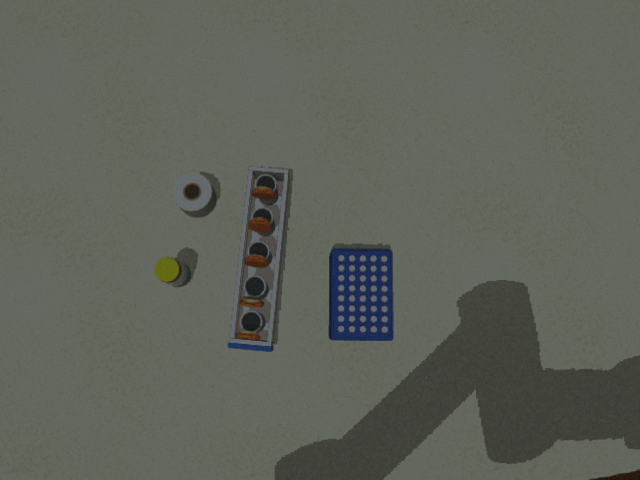

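The top view shows the rack running from its blue plate at (250,346) to its white end at (269,168), with all five lids open. The tip box is at (361,293), the jar at (170,269) and the label roll at (193,192). Next I'll measure these.

```bash
cat > h.py <<'E'
from workcell import env
import cv2, numpy as np
def ray(n,uv,z):
    p=env.camera_params(n);K=p["intrinsics"];k=p["k1"]
    d=(np.array(uv,float)-K[:2,2])/K[0,0];s=d.copy()
    for _ in range(20): s=d/(1+k*(s@s))
    c=-p["R"].T@p["t"];v=p["R"].T@np.array([*s,1]);return c+v*(z-c[2])/v[2]
def proj(n,X):
    p=env.camera_params(n);K=p["intrinsics"];c=p["R"]@X+p["t"];s=c[:2]/c[2]
    return s*(1+p["k1"]*(s@s))*K[0,0]+K[:2,2]
def biggest(m,box):
    u0,v0,u1,v1=box;q=np.zeros_like(m);q[v0:v1,u0:u1]=m[v0:v1,u0:u1]
    cs=cv2.findContours(q,cv2.RETR_EXTERNAL,cv2.CHAIN_APPROX_NONE)[0]
    return sorted(cs,key=cv2.contourArea)[::-1]
E
python3 - <<'E'
from h import *
im=cv2.imread("pics/top0.png");hsv=cv2.cvtColor(im,cv2.COLOR_BGR2HSV);gray=im.max(2)
print("bench",hsv[200,330],"rackrim",hsv[169,270:272],hsv[250,280:290].tolist())
blue=cv2.inRange(hsv,(105,120,40),(130,255,255))
c=biggest(blue,(215,330,290,360))[0];r=cv2.minAreaRect(c);print("blue",r)
print([ray("top",p,.05).round(4).tolist() for p in cv2.boxPoints(r)])
org=cv2.inRange(hsv,(3,130,60),(18,255,255))
for c in biggest(org,(220,150,300,350))[:6]:
    print("lid",cv2.contourArea(c),c[:,0].min(0),c[:,0].max(0))
dark=cv2.inRange(gray,0,62)
for c in biggest(dark,(235,160,290,340))[:8]:
    (u,v),R=cv2.minEnclosingCircle(c);print("dark",cv2.contourArea(c),u,v,R,ray("top",(u,v),.07).round(4))
big=cv2.resize(im[155:360,215:305],None,fx=5,fy=2.8*1,interpolation=cv2.INTER_CUBIC) if 0 else cv2.resize(im[155:360,140:305],None,fx=2.9,fy=2.9,interpolation=cv2.INTER_CUBIC)
cv2.imwrite("pics/crop0.png",np.clip(big*1.5,0,255).astype(np.uint8))
s=cv2.imread("pics/scene0.png")[180:355,240:460]
cv2.imwrite("pics/crop1.png",np.clip(cv2.resize(s,None,fx=3.4,fy=3.4,interpolation=cv2.INTER_CUBIC)*1.5,0,255).astype(np.uint8))
E
```

```text
bench [ 53  22 105] rackrim [[103  21 110]
 [103  21 108]] [[18, 15, 86], [13, 31, 58], [45, 27, 57], [43, 34, 67], [25, 23, 66], [34, 26, 68], [45, 25, 103], [46, 26, 106], [45, 25, 104], [42, 25, 103]]
blue ((250.02224731445312, 346.7217712402344), (44.17885971069336, 4.7847137451171875), 4.573921203613281)
[[0.4272, 0.1367, 0.05], [0.4335, 0.1363, 0.05], [0.4283, 0.078, 0.05], [0.4221, 0.0785, 0.05]]
lid 234.5 [248 218] [270 232]
lid 173.0 [244 256] [266 266]
lid 89.5 [252 188] [273 197]
lid 79.5 [236 332] [259 339]
lid 68.0 [240 301] [262 306]
lid 0.0 [256 195] [257 196]
dark 326.0 256.6593017578125 291.1216735839844 14.870573997497559 [0.4997 0.097  0.07  ]
dark 284.5 253.35714721679688 321.6428527832031 11.660686492919922 [0.4604 0.1012 0.07  ]
dark 208.0 260.5 254.0 12.777032852172852 [0.5485 0.092  0.07  ]
dark 187.5 265.18890380859375 192.41357421875 13.440200805664062 [0.6319 0.0859 0.07  ]
dark 151.0 265.28204345703125 184.14102172851562 8.914053916931152 [0.6434 0.0858 0.07  ]
dark 121.0 261.7244873046875 217.36395263671875 9.039186477661133 [0.5977 0.0905 0.07  ]
dark 112.0 267.6000061035156 176.5 15.601696014404297 [0.654  0.0827 0.07  ]
dark 68.0 280.5 256.0 83.33826446533203 [0.5455 0.0657 0.07  ]
```

View pics/crop0.png

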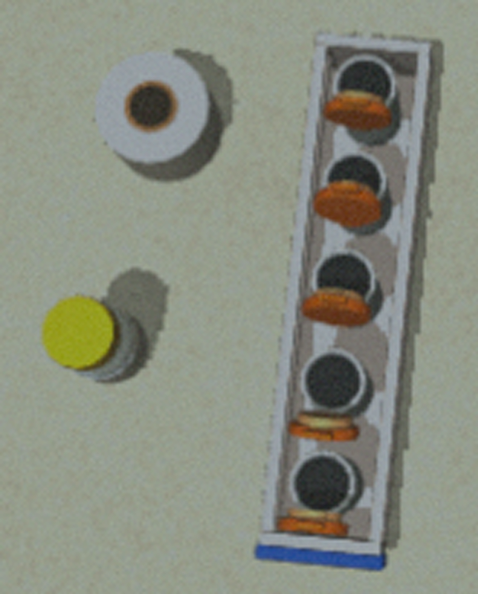

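View pics/crop1.png

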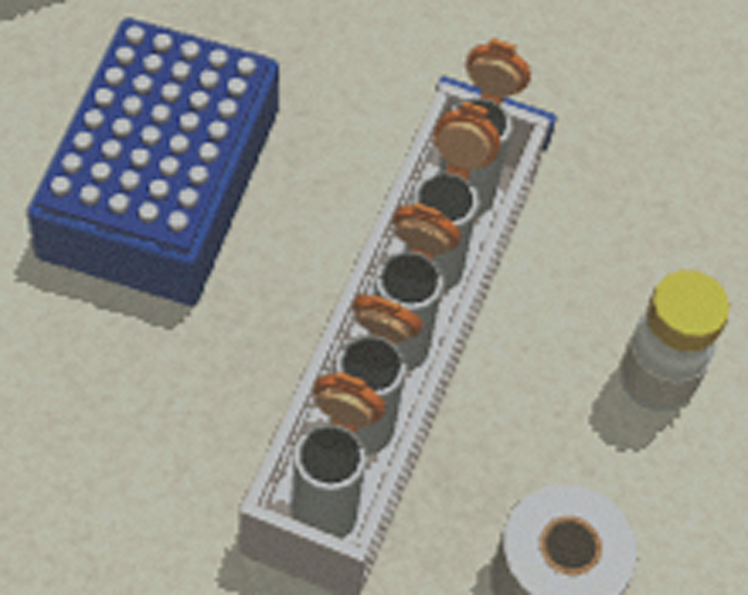

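In the top crop, the vial rims sit at about (252.4,321.9), (255.5,287.1), (259,253.3) and (266,185) in full-image pixels. The far rack corners are at (249.3,167.8) and (288.3,169.5). Lids 1 and 2 stand just past upright, and lids 3 to 5 lean towards the white end.

```bash
cat >> h.py <<'E'
def report():
    s=env.sense();return s["time_s"],s["tool_pos"].round(4),s["eef_rot"].round(3),s["force"].round(2),s["opening"],s["joint_pos"].round(2)
E
python3 - <<'E'
from h import *
V=[(-.092,(252.4,321.9)),(-.046,(255.5,287.1)),(0,(259,253.3)),(.092,(266,185))]
P=np.array([ray("top",p,.07) for _,p in V]);a=np.array([x for x,_ in V])
px=np.polyfit(a,P[:,0],1);py=np.polyfit(a,P[:,1],1)
print(P.round(4),"slope",px[0],py[0],np.hypot(px[0],py[0]),"yaw",np.arctan2(py[0],px[0]),"orig",px[1],py[1])
w=np.array([ray("top",p,.05) for p in((249.3,167.8),(288.3,169.5))]);b=ray("top",(250.02,346.7),.047)
print("far corners",w.round(4),"width",np.linalg.norm(w[0]-w[1]),"blue",b.round(4),"len",np.linalg.norm(w.mean(0)-b),"yaw",np.arctan2(*(w.mean(0)-b)[[1,0]]))
# scene check: vial 5, 4,3,2 rim centres (crop1 px)
for c in((331,456),(371,363),(410,278),(447,198)):
    print(ray("scene",(240+c[0]/3.4,180+c[1]/3.4),.07).round(4))
for n,box,lo,hi,z in(("jar",(150,250,190,290),(22,120,60),(34,255,255),.075),):
    hsv=cv2.cvtColor(cv2.imread("pics/top0.png"),cv2.COLOR_BGR2HSV)
    c=biggest(cv2.inRange(hsv,lo,hi),box)[0];(u,v),r=cv2.minEnclosingCircle(c);print(n,ray("top",(u,v),z),r)
print("roll",ray("top",(192.5,192),.045)); print("box",[ray("top",p,.053).round(3) for p in((331,249),(391,250),(392,339),(331,339))])
E
```

```text
[[0.4601 0.1024 0.07  ]
 [0.505  0.0985 0.07  ]
 [0.5494 0.094  0.07  ]
 [0.6422 0.0849 0.07  ]] slope 0.9896514168929693 -0.09598227088877716 0.9942949880610021 yaw -0.09668355066147927 orig 0.5505355800897853 0.09383204383314789
far corners [[0.673  0.1095 0.05  ]
 [0.6699 0.0551 0.05  ]] width 0.05448031779455342 blue [0.4277 0.1076 0.047 ] len 0.24502244557309852 yaw -0.10345718462433559
[0.6445 0.0865 0.07  ]
[0.598  0.0906 0.07  ]
[0.5524 0.0956 0.07  ]
[0.5068 0.1008 0.07  ]
jar [0.52860268 0.21399065 0.075     ] 12.60552978515625
roll [0.64044153 0.18919719 0.045     ]
box [array([ 0.557, -0.002,  0.053]), array([ 0.554, -0.083,  0.053]), array([ 0.435, -0.08 ,  0.053]), array([0.437, 0.   , 0.053])]
```

Call:
step_arm:
  xyz:
    - [0.06,-0.08,0]
    - [0.13,-0.18,0]
    - [0.2,-0.28,0]
    - [0.27,-0.38,0]
    - [0.35,-0.48,0]
    - [0.42,-0.58,0]
    - [0.49,-0.68,0]
    - [0.56,-0.78,0]
    - [0.63,-0.87,0]
    - [0.67,-0.93,0]
    - [0.694,-0.959,0]
    - [0.694,-0.959,0]
    - [0.694,-0.959,0]
  rot:
    - [0,0,0.05]
    - [0,0,0.12]
    - [0,0,0.2]
    - [0,0,0.27]
    - [0,0,0.34]
    - [0,0,0.41]
    - [0,0,0.48]
    - [0,0,0.55]
    - [0,0,0.61]
    - [0,0,0.66]
    - [0,0,0.693]
    - [0,0,0.693]
    - [0,0,0.693]
  hand: [0,0,0,0,0,0,0,0,0,0,0,0,0]
  newtons: 10

```text
time_s: 1.18
tool_pos: [0.2759, -0.2229, 0.2242]
eef_rot: [3.141, 0.0, -0.097]
force: [0.8, 0.1, -0.5]
opening: 0.0106
grip_force: 0.0
```

```bash
cat >> h.py <<'E'
O=np.array([.5515,.0945]);Y=-.099
def rack():
    s=env.sense();from math import cos,sin
    q=s["tool_pos"][:2]-O;c,n=cos(Y),sin(Y)
    return "rack xy mm",(1e3*np.array([c*q[0]+n*q[1],-n*q[0]+c*q[1]])).round(1),"tip z",(1e3*s["tool_pos"][2]-19).round(1)
def units(rx,ry,tipz):
    s=env.sense();from scipy.spatial.transform import Rotation as Ro
    c,n=np.cos(Y),np.sin(Y);T=np.array([O[0]+c*rx-n*ry,O[1]+n*rx+c*ry,tipz+.019])
    R=Ro.from_euler("xyz",s["eef_rot"])
    G=Ro.from_euler("xyz",[np.pi,0,Y])
    return (R.inv().apply(T-s["tool_pos"])/.3).round(3),(np.degrees((R.inv()*G).as_rotvec())/30).round(3)
E
python3 -c "
from h import *
print(report());print(rack(),units(-.15,0,.15))"
```

```text
(1.1833, array([ 0.2759, -0.2229,  0.2242]), array([ 3.141,  0.   , -0.097]), array([ 0.76,  0.13, -0.46]), 0.010605206658674479, array([-0.88, -0.07,  1.91, -0.  ,  1.3 ,  0.79]))
('rack xy mm', array([-242.9, -343.1]), 'tip z', np.float64(205.2)) (array([ 0.312, -1.143,  0.183]), array([0.001, 0.   , 0.004]))
```

Call:
step_arm:
  xyz:
    - [0.03,-0.1,0]
    - [0.07,-0.22,0]
    - [0.1,-0.34,0]
    - [0.14,-0.47,0]
    - [0.18,-0.6,0]
    - [0.21,-0.72,0]
    - [0.25,-0.84,0]
    - [0.28,-0.94,0]
    - [0.3,-1,0]
  rot:
    - [0,0,0]
    - [0,0,0]
    - [0,0,0]
    - [0,0,0]
    - [0,0,0]
    - [0,0,0]
    - [0,0,0]
    - [0,0,0]
    - [0,0,0]
  hand: [0,0,0,0,0,0,0,0,0]

```text
time_s: 1.93
tool_pos: [0.3968, 0.0683, 0.2241]
eef_rot: [-3.141, -0.001, -0.097]
force: [0.2, 0.1, -0.5]
opening: 0.0003
grip_force: 0.0
```

Call:
step_arm:
  xyz:
    - [0.01,-0.05,0.04]
    - [0.01,-0.1,0.1]
    - [0.01,-0.143,0.18]
    - [0.01,-0.143,0.18]
    - [0.01,-0.143,0.18]
    - [0.01,-0.143,0.18]
  rot:
    - [0,0,0]
    - [0,0,0]
    - [0,0,0]
    - [0,0,0]
    - [0,0,0]
    - [0,0,0]
  hand: [0,0,0,0,0,0]

```text
time_s: 2.43
tool_pos: [0.4033, 0.1079, 0.1708]
eef_rot: [3.141, -0.001, -0.1]
force: [0.1, -0.0, 0.1]
opening: 0.0003
grip_force: 0.0
```

```bash
python3 -c "
from h import *
print(report());print(rack(),units(-.15,0,.08),units(-.15,0,.15))
im=env.read_camera('scene');cv2.imwrite('pics/s1.png',cv2.resize(np.clip(im[150:360,230:470,::-1]*1.5,0,255).astype(np.uint8),None,fx=2.8,fy=2.8,interpolation=cv2.INTER_CUBIC))"
```

```text
(2.4333, array([0.4033, 0.1079, 0.1708]), array([ 3.141e+00, -1.000e-03, -1.000e-01]), array([ 0.09, -0.04,  0.07]), 0.00030124549910715313, array([ 0.1 ,  0.08,  1.9 , -0.  ,  1.16,  1.77]))
('rack xy mm', array([-148.8,   -1.3]), 'tip z', np.float64(151.8)) (array([-0.004, -0.005,  0.239]), array([ 0.001, -0.001, -0.001])) (array([-0.004, -0.004,  0.006]), array([ 0.001, -0.001, -0.001]))
```

View pics/s1.png

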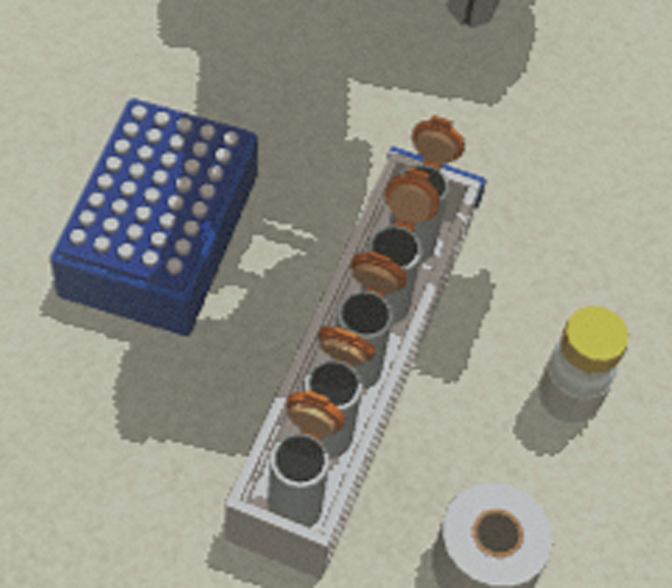

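The fingertip, at crop (472,20), sits behind the blue plate and in line with the row. All the lids and bystanders are untouched. I'll lower it there and move forward to row_start.

Call:
step_arm:
  xyz:
    - [0,-0.002,0.04]
    - [0,-0.004,0.1]
    - [0,-0.004,0.16]
    - [0,-0.004,0.21]
    - [0,-0.004,0.235]
    - [0,-0.004,0.24]
    - [0.01,-0.004,0.242]
    - [0.02,-0.004,0.244]
    - [0.03,-0.004,0.246]
    - [0.04,-0.004,0.248]
    - [0.05,-0.004,0.25]
    - [0.06,-0.004,0.25]
    - [0.07,-0.004,0.25]
    - [0.078,-0.004,0.25]
    - [0.078,-0.004,0.25]
  rot:
    - [0,0,0]
    - [0,0,0]
    - [0,0,0]
    - [0,0,0]
    - [0,0,0]
    - [0,0,0]
    - [0,0,0]
    - [0,0,0]
    - [0,0,0]
    - [0,0,0]
    - [0,0,0]
    - [0,0,0]
    - [0,0,0]
    - [0,0,0]
    - [0,0,0]
  hand: [0,0,0,0,0,0,0,0,0,0,0,0,0,0,0]

```text
time_s: 3.73
tool_pos: [0.4265, 0.1078, 0.0953]
eef_rot: [3.142, -0.001, -0.099]
force: [-0.0, -0.4, -0.3]
opening: 0.0003
grip_force: 0.0
```

```bash
python3 -c "
from h import *
print(report());print(rack())
im=env.read_camera('scene');cv2.imwrite('pics/s2.png',cv2.resize(np.clip(im[150:300,330:450,::-1]*1.5,0,255).astype(np.uint8),None,fx=4,fy=4,interpolation=cv2.INTER_CUBIC))"
```

```text
(3.7333, array([0.4265, 0.1078, 0.0953]), array([ 3.142e+00, -1.000e-03, -9.900e-02]), array([-0.03, -0.43, -0.34]), 0.00026052167205507787, array([ 0.09,  0.19,  1.98, -0.  ,  0.97,  1.76]))
('rack xy mm', array([-125.7,    0.9]), 'tip z', np.float64(76.3))
```

View pics/s2.png

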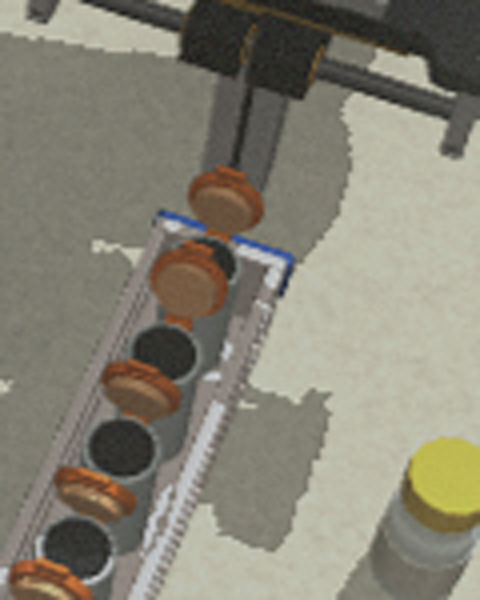

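Lid 1 stands just ahead of the finger at crop (228,200), not yet pushed, and the finger is in line with it. Now I'll fold lid 1.

Call:
step_arm:
  xyz:
    - [0.008,0,-0.009]
    - [0.015,0,-0.019]
    - [0.023,0,-0.027]
    - [0.031,0,-0.032]
    - [0.038,0,-0.034]
    - [0.046,0,-0.033]
    - [0.054,0,-0.031]
    - [0.061,0,-0.027]
    - [0.069,0,-0.022]
    - [0.077,0,-0.017]
    - [0.084,0,-0.011]
    - [0.092,0,-0.006]
    - [0.1,0,-0.001]
    - [0.107,0,0.002]
    - [0.115,0,0.004]
    - [0.123,0,0.004]
    - [0.13,0,0.004]
    - [0.138,0,0]
    - [0.146,0,-0.009]
    - [0.153,0,-0.019]
  rot:
    - [0,0,0]
    - [0,0,0]
    - [0,0,0]
    - [0,0,0]
    - [0,0,0]
    - [0,0,0]
    - [0,0,0]
    - [0,0,0]
    - [0,0,0]
    - [0,0,0]
    - [0,0,0]
    - [0,0,0]
    - [0,0,0]
    - [0,0,0]
    - [0,0,0]
    - [0,0,0]
    - [0,0,0]
    - [0,0,0]
    - [0,0,0]
    - [0,0,0]
  hand: [0,0,0,0,0,0,0,0,0,0,0,0,0,0,0,0,0,0,0,0]

```text
time_s: 5.45
tool_pos: [0.4722, 0.1032, 0.1011]
eef_rot: [3.142, -0.001, -0.099]
force: [-0.1, 0.4, -0.5]
opening: 0.0006
grip_force: 0.1
```

```bash
python3 -c "
from h import *
print(report());print(rack())
im=env.read_camera('scene');cv2.imwrite('pics/s3.png',cv2.resize(np.clip(im[160:300,330:450,::-1]*1.5,0,255).astype(np.uint8),None,fx=4.2,fy=4.2,interpolation=cv2.INTER_CUBIC))"
```

```text
(5.45, array([0.4722, 0.1032, 0.1011]), array([ 3.142e+00, -1.000e-03, -9.900e-02]), array([-0.14,  0.41, -0.5 ]), 0.000571015549379064, array([ 0.07,  0.25,  1.88, -0.  ,  1.01,  1.74]))
('rack xy mm', array([-79.8,   0.8]), 'tip z', np.float64(82.1))
```

View pics/s3.png

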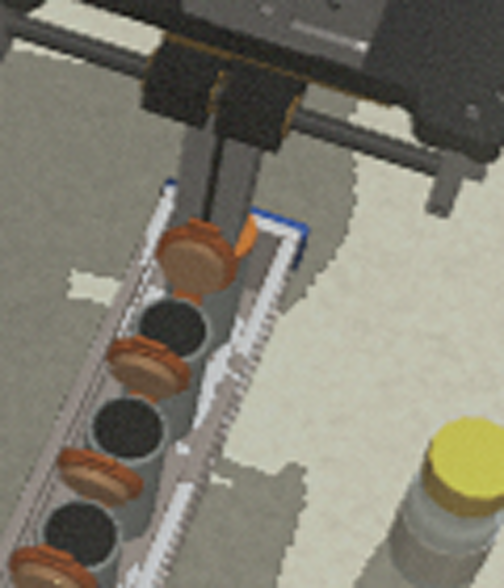

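Lid 1 is folded under the finger, with its orange edge at crop (245,235). The force is close to zero and the rack looks unmoved. Lids 2 and 3 come next with the same stroke.

Call:
step_arm:
  xyz:
    - [0.008,0,-0.002]
    - [0.015,0,-0.006]
    - [0.023,0,-0.009]
    - [0.031,0,-0.012]
    - [0.038,0,-0.014]
    - [0.046,0,-0.013]
    - [0.054,0,-0.011]
    - [0.061,0,-0.007]
    - [0.069,0,-0.002]
    - [0.077,0,0.003]
    - [0.084,0,0.009]
    - [0.092,0,0.014]
    - [0.1,0,0.019]
    - [0.107,0,0.022]
    - [0.115,0,0.023]
    - [0.123,0,0.024]
    - [0.13,0,0.024]
    - [0.138,0,0.019]
    - [0.146,0,0.011]
    - [0.153,0,0.001]
  rot:
    - [0,0,0]
    - [0,0,0]
    - [0,0,0]
    - [0,0,0]
    - [0,0,0]
    - [0,0,0]
    - [0,0,0]
    - [0,0,0]
    - [0,0,0]
    - [0,0,0]
    - [0,0,0]
    - [0,0,0]
    - [0,0,0]
    - [0,0,0]
    - [0,0,0]
    - [0,0,0]
    - [0,0,0]
    - [0,0,0]
    - [0,0,0]
    - [0,0,0]
  hand: [0,0,0,0,0,0,0,0,0,0,0,0,0,0,0,0,0,0,0,0]

```text
time_s: 7.17
tool_pos: [0.5181, 0.0987, 0.1008]
eef_rot: [3.142, -0.001, -0.099]
force: [-0.2, -0.8, 0.4]
opening: 0.0002
grip_force: 0.0
```

Call:
step_arm:
  xyz:
    - [0.008,0,-0.002]
    - [0.015,0,-0.006]
    - [0.023,0,-0.009]
    - [0.031,0,-0.012]
    - [0.038,0,-0.014]
    - [0.046,0,-0.013]
    - [0.054,0,-0.011]
    - [0.061,0,-0.007]
    - [0.069,0,-0.002]
    - [0.077,0,0.003]
    - [0.084,0,0.009]
    - [0.092,0,0.014]
    - [0.1,0,0.019]
    - [0.107,0,0.022]
    - [0.115,0,0.023]
    - [0.123,0,0.024]
    - [0.13,0,0.024]
    - [0.138,0,0.019]
    - [0.146,0,0.011]
    - [0.153,0,0.001]
  rot:
    - [0,0,0]
    - [0,0,0]
    - [0,0,0]
    - [0,0,0]
    - [0,0,0]
    - [0,0,0]
    - [0,0,0]
    - [0,0,0]
    - [0,0,0]
    - [0,0,0]
    - [0,0,0]
    - [0,0,0]
    - [0,0,0]
    - [0,0,0]
    - [0,0,0]
    - [0,0,0]
    - [0,0,0]
    - [0,0,0]
    - [0,0,0]
    - [0,0,0]
  hand: [0,0,0,0,0,0,0,0,0,0,0,0,0,0,0,0,0,0,0,0]

```text
time_s: 8.83
tool_pos: [0.5636, 0.0941, 0.1005]
eef_rot: [3.142, -0.001, -0.099]
force: [-0.3, 1.0, 0.4]
opening: 0.0006
grip_force: 0.0
```

```bash
python3 -c "
from h import *
print(report());print(rack())
im=env.read_camera('scene');cv2.imwrite('pics/s4.png',cv2.resize(np.clip(im[160:360,300:460,::-1]*1.5,0,255).astype(np.uint8),None,fx=3,fy=3,interpolation=cv2.INTER_CUBIC))"
```

```text
(8.8333, array([0.5636, 0.0941, 0.1005]), array([ 3.142e+00, -1.000e-03, -9.900e-02]), array([-0.3 ,  0.98,  0.4 ]), 0.000607459351122514, array([ 0.04,  0.36,  1.7 , -0.  ,  1.08,  1.71]))
('rack xy mm', array([12.1,  0.8]), 'tip z', np.float64(81.5))
```

View pics/s4.png

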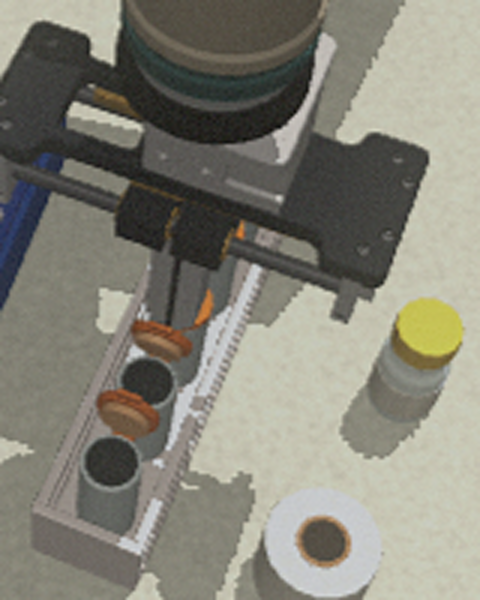

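Lid 3's orange edge at crop (207,305) is down, while lids 4 and 5 are still open. The rack, jar and roll haven't moved, and the forces are under 1 N. Next I'll do lids 4 and 5, then carry on to row_end.

Call:
step_arm:
  xyz:
    - [0.008,0,-0.003]
    - [0.015,0,-0.007]
    - [0.023,0,-0.011]
    - [0.031,0,-0.014]
    - [0.038,0,-0.016]
    - [0.046,0,-0.015]
    - [0.054,0,-0.013]
    - [0.061,0,-0.009]
    - [0.069,0,-0.004]
    - [0.077,0,0.001]
    - [0.084,0,0.007]
    - [0.092,0,0.012]
    - [0.1,0,0.017]
    - [0.107,0,0.02]
    - [0.115,0,0.021]
    - [0.123,0,0.022]
    - [0.13,0,0.022]
    - [0.138,0,0.017]
    - [0.146,0,0.009]
    - [0.153,0,-0.001]
  rot:
    - [0,0,0]
    - [0,0,0]
    - [0,0,0]
    - [0,0,0]
    - [0,0,0]
    - [0,0,0]
    - [0,0,0]
    - [0,0,0]
    - [0,0,0]
    - [0,0,0]
    - [0,0,0]
    - [0,0,0]
    - [0,0,0]
    - [0,0,0]
    - [0,0,0]
    - [0,0,0]
    - [0,0,0]
    - [0,0,0]
    - [0,0,0]
    - [0,0,0]
  hand: [0,0,0,0,0,0,0,0,0,0,0,0,0,0,0,0,0,0,0,0]

```text
time_s: 10.55
tool_pos: [0.6092, 0.0895, 0.1008]
eef_rot: [3.142, -0.001, -0.099]
force: [-0.3, 0.5, 0.4]
opening: 0.0004
grip_force: 0.0
```

Call:
step_arm:
  xyz:
    - [0.008,0,-0.003]
    - [0.015,0,-0.007]
    - [0.023,0,-0.011]
    - [0.031,0,-0.014]
    - [0.038,0,-0.016]
    - [0.046,0,-0.015]
    - [0.054,0,-0.013]
    - [0.061,0,-0.009]
    - [0.069,0,-0.004]
    - [0.077,0,0.001]
    - [0.084,0,0.007]
    - [0.092,0,0.012]
    - [0.1,0,0.017]
    - [0.107,0,0.02]
    - [0.115,0,0.021]
    - [0.123,0,0.022]
    - [0.13,0,0.022]
    - [0.138,0,0.022]
    - [0.146,0,0.022]
    - [0.153,0,0.022]
  rot:
    - [0,0,0]
    - [0,0,0]
    - [0,0,0]
    - [0,0,0]
    - [0,0,0]
    - [0,0,0]
    - [0,0,0]
    - [0,0,0]
    - [0,0,0]
    - [0,0,0]
    - [0,0,0]
    - [0,0,0]
    - [0,0,0]
    - [0,0,0]
    - [0,0,0]
    - [0,0,0]
    - [0,0,0]
    - [0,0,0]
    - [0,0,0]
    - [0,0,0]
  hand: [0,0,0,0,0,0,0,0,0,0,0,0,0,0,0,0,0,0,0,0]

```text
time_s: 12.22
tool_pos: [0.6545, 0.0851, 0.0941]
eef_rot: [3.142, -0.0, -0.099]
force: [-1.0, 0.1, 0.9]
opening: 0.0001
grip_force: 0.5
```

```bash
python3 -c "
from h import *
print(report());print(rack())"
```

```text
(12.2167, array([0.6545, 0.0851, 0.0941]), array([ 3.142, -0.   , -0.099]), array([-1.02,  0.06,  0.91]), 0.00014805503059135862, array([ 0.02,  0.49,  1.5 , -0.  ,  1.15,  1.69]))
('rack xy mm', array([103.4,   0.8]), 'tip z', np.float64(75.1))
```

Call:
step_arm:
  xyz:
    - [0.008,0,0]
    - [0.016,0,0]
    - [0.024,0,0]
    - [0.032,0,0]
    - [0.04,0,0]
    - [0.048,0,0]
    - [0.056,0,0]
    - [0.062,0,0]
    - [0.066,0,0]
    - [0.068,0,-0.01]
    - [0.07,0,-0.06]
    - [0.1,0,-0.14]
    - [0.16,0.05,-0.24]
    - [0.22,0.15,-0.34]
    - [0.28,0.28,-0.42]
    - [0.32,0.4,-0.46]
    - [0.34,0.5,-0.48]
    - [0.34,0.55,-0.48]
    - [0.34,0.55,-0.48]
    - [0.34,0.55,-0.48]
  rot:
    - [0,0,0]
    - [0,0,0]
    - [0,0,0]
    - [0,0,0]
    - [0,0,0]
    - [0,0,0]
    - [0,0,0]
    - [0,0,0]
    - [0,0,0]
    - [0,0,0]
    - [0,0,0]
    - [0,0,0]
    - [0,0,0]
    - [0,0,0]
    - [0,0,0]
    - [0,0,0]
    - [0,0,0]
    - [0,0,0]
    - [0,0,0]
    - [0,0,0]
  hand: [0,0,0,0,0,0,0,0,0,0,0,0,0,0,0,0,0,0,0,0]

```text
time_s: 13.88
tool_pos: [0.7387, -0.0893, 0.2375]
eef_rot: [-3.14, 0.001, -0.101]
force: [0.5, 0.5, 0.2]
opening: 0.0008
grip_force: 0.0
```

```bash
python3 -c "
from h import *
print(report())
a=env.read_camera('top')[150:360,140:410];b=env.read_camera('scene')[170:360,230:460]
f=lambda q,s:cv2.resize(np.clip(q[:,:,::-1]*1.5,0,255).astype(np.uint8),None,fx=s,fy=s,interpolation=cv2.INTER_CUBIC)
cv2.imwrite('pics/t5.png',f(a,2.8));cv2.imwrite('pics/s5.png',f(b,3.1))"
```

```text
(13.8833, array([ 0.7387, -0.0893,  0.2375]), array([-3.14e+00,  1.00e-03, -1.01e-01]), array([0.53, 0.55, 0.19]), 0.0008094697952251501, array([-0.21,  0.54,  1.06,  0.  ,  1.55,  1.46]))
```

View pics/t5.png

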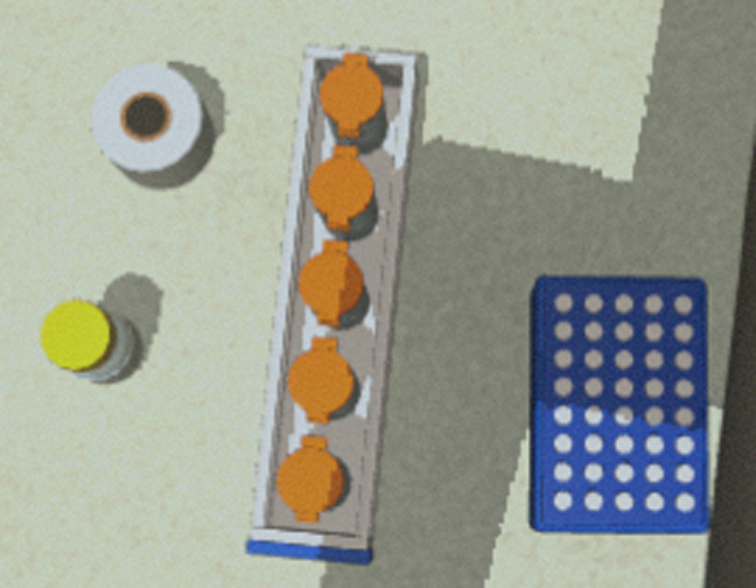

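View pics/s5.png

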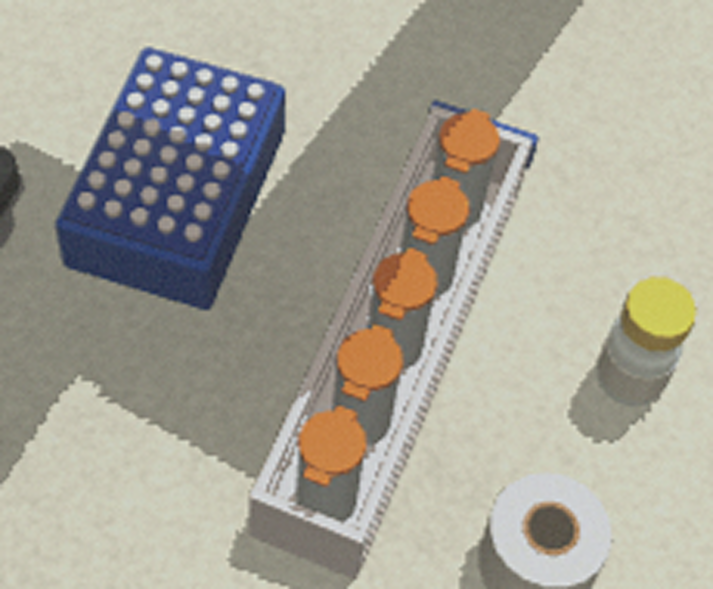

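Both views show all five lids lying flat on their vials. The rack's blue plate is still at full-image (250.5,346.5), as before, and the tip box, jar and roll haven't moved. The arm is clear, so I'm handing in.

```bash
python3 -c "
from workcell import env
print(env.sign_off())"
```

```text
the job is handed in; nothing more can be done
None
```

All five lids were folded shut in order from the blue-plate end to the white end; in the final images they lie flat, with the rack, tip box, jar and label roll where they were, and the job was handed in at about 14 s (limit 42 s).

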